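# Weigh the coin pail on the spring scale

## Robot

A 6-joint arm with a two-finger parallel gripper is mounted at the origin on the work surface. World frame = base frame: x ahead of the robot, y to its left, z up, the work surface at z = 0. Lengths are in mm, angles in degrees, forces in N, time in s.
With the tool pointing down it reaches from about 350 to 850 mm from the base axis. Payload 8.1 kg.
Tool frame: the origin (TCP) lies between the finger pads; the fingertips stand 22 mm ahead of it and the grasp point (between the pads) lies 3 mm ahead of it; z points along the fingers, y is the line along which they close (so a half turn about z gives the same grasp; the last joint's range is limited). The gripper opens to 85 mm and grips with 20 to 120 N. Pads are 22 mm wide; open, the fingers measure 114 mm over their backs; the gripper's body (76 mm by 85 mm) begins 54 mm behind the grasp point. The pads swing forward as they close: fully open they stand 13 mm farther back than shut.
Start: joints at [-78.862, 7.471, 85.268, -0, 87.261, -4.893], TCP at [165.718, -576.665, 253.292] pointing down, gripper open.
Joint ranges: [-169.43, 169.43], [-51.17, 129.36], [1.28, 143.12], [-76.62, 256.62], [0, 156.53], [-152.29, 152.29]. Speed limits (degrees/s): [136.94, 136.94, 159.86, 180, 180, 180].

## Interface

Orientations are given as [roll, pitch, yaw] about the fixed x, y, z axes, in that order (R = Rz(yaw) Ry(pitch) Rx(roll)).
In Python, from bench import r, vision gives the robot as it stands.
- The arm moves only by the tool step_arm, never from a script. Its argument "targets" is a list that holds one entry, the list of rows, each a list of 6 numbers: the shift along the world's x, y, z in mm, then the turn, a rotation vector about the world's x, y, z in rad. In form: [[[x, y, z, rx, ry, rz], ...]]. A call has 1 to 12 rows; each row is the pose to reach, as a shift and turn from the pose commanded when the call began; what a row does not reach only later rows make up. A row lasts 1/12 s, in which the tool goes at most 41.7 mm and 7.16 degrees, less where a joint would pass 70% of its speed; a pose out of reach is approached as far as the arm can. A call with a gripper value outside its range is refused whole. "fingers" is the gripper's target within -1 to 1 (shut at 1, half-way at 0, fully open at -1), set as the call begins (left out, the last holds). The fingers move at their own pace and stop on an object; "newtons" is the grip in N (left out, the last holds). Time passes only in rows, so rows that repeat a pose let the fingers close. It gives the time, the measured TCP pose, the force, the opening and the grip force at its end, in the units of the state.
- r.sense(): the state, without advancing time (a new reading comes with each control period).
- vision.snapshot(name): name is "scene" or "side" or "wrist"; returns a dict with "img" (400x640x3 uint8, blue, green, red), "mtx" (3x3 intrinsics, pixels), "eye" and "attitude" of the camera in the world. Camera axes: x right, y up, looking along -z (the intrinsics and any distortion apply to the point x, -y, -z); pixel columns grow to the right and rows downward; lengths in mm; the calibration is good to about 2 mm. The wrist camera is an equidistant fisheye: a pixel r from the principal point sees the ray r / f radians off the axis. A picture is of the moment at which its call begins. There is no depth.
- r.hand_in(): hands the job in; it is judged then, once.
The state is a dict: "time": time; "joint_pos": joint angles; "qd": joint speeds; "joint_efforts": joint torques, N m; "tool_pos": TCP position; "tcp_rot": TCP orientation; "ft_force": force on the tool from outside, world axes, zero at the start; "wrist_torque": the same for the moment, N m; "finger_gap": finger opening in mm; "grip_force": force on a finger pad.
Only numpy, scipy, OpenCV 4.12 (cv2) and the standard library are available. Lean on these libraries where they do the work, as an engineer would, in place of code of your own. Each camera call takes 0.05 s, during which the arm holds its last target. There are 200 camera calls.

## Task

Weigh the steel coin pail: hang it by its wire bail on the hook of the spring scale, easing its whole weight over to the spring, no more and no less, so that the hook neither drops nor bounces and hardly stirs when you let go, then leave it hanging still, untouched, for two seconds so that it can be read. Then take hold of it again, ease it off the hook and stand it upright in the middle of the white dish, gently and without tipping the pail, knocking the scale or disturbing the other things on the tray.

Things in the scene. Friction and masses are not known exactly. Their poses are not given: they have to be found in the camera images.
- pail: Closed steel coin pail on the tray (its surface at height 0), left or right of the scale: upright cylinder, 60 mm diameter, lid 63 mm diameter with its top at z = 80. Two ears for the bail stick out to y = +-36 at z = 63 to 73. Origin: centre of its underside, z up. Holds an unknown amount of coins: 0.25 to 0.75 kg in all, centre of mass about 41 mm up. Grip the cylinder below the ears.
- bail_top (a point): Peak of the pail's stiff wire bail (4 mm wire, does not fold; this is the wire's centre), 145 mm above the pail's underside, on its axis. The bail is an arch in the pail's y-z plane: 68 mm wide, straight up from the ears to z = 100, through y = +-27, z = 124 and y = +-13, z = 140 to this peak; 63 mm are free between lid and peak. Axes as the pail's.
- scale: Spring scale on a fixed stand: base plate 8 mm thick, x = -60 to +110, y = +-55; 14 mm post at x = +88 up to an arm at height 420; from the arm's end hangs a clear tube, 32 mm wide, lower end at height 282, out of which comes the steel hook on a 6 mm rod. Origin: on the tray, straight under the hook; z up. The hook is open to its own -x side (about towards the robot); the post is at +x.
- hook_seat (a point): Lowest point inside the hook, 213 mm above the tray when unloaded; goes down with the hook; axes as the scale's. A hung bail's peak lies 2 mm above it. Hook of 6 mm round steel in the scale's x-z plane: from here it rises on the -x side to the free tip and on the +x side back through x = +15, z = 20 to the rod, met on the axis at z = 39. Way in: from -x, over the tip, then down.
- hook_tip (a point): The hook's free tip, wire centre: 17 mm to -x of the seat and 16 mm above it; the wire is 6 mm thick, so its top is 3 mm higher. Axes as the scale's.
- scale_hook (a joint): How far the hook is pulled down, in m: 0 unloaded (upper stop; moves from 0.2 N on), 0.055 at the lower stop, not to be reached. On a spring of 170 N/m (5.9 mm per newton), lightly damped: a load let go before the spring carries all of it, or while pushed down, makes it jump. Handled well it never moves faster than 0.08 m/s, and under 0.035 m/s with the hand off.
- dish: White ceramic dish, round, 128 mm across the rim, 20 mm high, with a flat inner floor 100 mm across, 6 mm above its underside. Origin: centre of its underside. It stands on the tray on the other side of the scale from the pail. The pail goes in its middle.
- remote: Grey TV remote, 165 (its x) x 44 x 18 mm, lying on the tray's near part. Leave alone.
- tumbler: Empty glass tumbler, 74 mm across, 95 mm high, standing at the tray's far left. Leave alone.
- keyring: Steel keyring with three keys, about 80 mm long, 5 mm high, lying on the tray's near part. Leave alone.
- phone: Black telephone, 150 (its x) x 72 x 9 mm, lying at the far right. Leave alone.
- glasses_case: Dark spectacle case, 155 (its x) x 58 x 36 mm, lying at the far left. Leave alone.
- candle: White candle jar, 76 mm across, 75 mm high, at the far right. Leave alone.
Mind the look-alikes: they are no part of the job. Of the things like the dish, leave any that is turquoise; of the rest the larger one is meant.

How it is judged:
By the outcome, as a careful person would: the job done as asked, in the order asked, and still so for the second after the job is handed in, with the robot touching nothing.
It also fails if it takes over 72 s, if anything falls off the work surface, if the arm or the gripper's body presses on something with over 40 N, if the wrist force passes 120 N, or if a joint passes its speed limit or range.

## Working session

There is one attempt and no reset: what is moved stays moved. The work goes in short steps, Python scripts to look and compute and a tool call to move; the robot and the scene stay as the last step left them, time stands still between calls to the robot, and variables do not carry over. Pictures are saved under pics/ and viewed, at most 10 in all, crops included, and the job is handed in when it is done.

Besides the shell and the picture viewer there is one more tool, called after "Request:" in YAML: its name, and indented under it one key for each argument. step_arm: Moves the arm, as the interface text tells. Its arguments: {"type":"object","properties":{"targets":{"type":"array"},"fingers":{"type":"number"},"newtons":{"type":"number"}},"required":["targets"]}

```bash
mkdir -p pics; ls; cat > h.py <<'E'
import numpy as np, cv2
from bench import r, vision
from scipy.spatial.transform import Rotation as R
def snap(n,f=None):
    s=vision.snapshot(n)
    if f: cv2.imwrite('pics/'+f,s['img'])
    np.save('/tmp/'+n+'.npy',s,allow_pickle=True); return s
def rot(s):
    a=np.array(s['attitude'],float)
    return a if a.shape==(3,3) else R.from_euler('xyz',a,degrees=True).as_matrix()
def ray(s,u,v):
    K=np.array(s['mtx']); x=(u-K[0,2])/K[0,0]; y=(v-K[1,2])/K[1,1]
    return np.array(s['eye'],float), rot(s)@np.array([x,-y,-1.])
def plane(s,u,v,z):
    e,d=ray(s,u,v); return e+d*(z-e[2])/d[2]
def proj(s,p):
    K=np.array(s['mtx']); q=rot(s).T@(np.array(p,float)-np.array(s['eye'],float)); return K[0,0]*q[0]/-q[2]+K[0,2], K[1,1]*-q[1]/-q[2]+K[1,2]
def tri(s1,p1,s2,p2):
    e1,d1=ray(s1,*p1); e2,d2=ray(s2,*p2)
    A=np.stack([d1,-d2],1); t=np.linalg.lstsq(A,e2-e1,rcond=None)[0]
    a=e1+t[0]*d1;b=e2+t[1]*d2; return (a+b)/2, np.linalg.norm(a-b)
E
python3 - <<'E'
from h import *
for n in ['scene','side']:
    s=snap(n,n+'1.png'); print(n,s['mtx'],s['eye'],s['attitude'],[k for k in s])
print(r.sense())
E
```

```text
pics
scene [[391.58886453   0.         322.22658946]
 [  0.         391.58886453 199.03930904]
 [  0.           0.           1.        ]] [1494.32976493 -121.51125215  888.79622343] [54.14082062 -0.82362777 85.86302803] ['img', 'mtx', 'eye', 'attitude']
side [[415.89633901   0.         320.7022155 ]
 [  0.         415.89633901 197.03388245]
 [  0.           0.           1.        ]] [103.53707379 697.99501337 902.29374088] [  48.23503905    0.43439863 -150.00703999] ['img', 'mtx', 'eye', 'attitude']
{'time': 0.1, 'joint_pos': array([-7.88620839e+01,  7.51428983e+00,  8.53216782e+01, -4.77168853e-04,
        8.72622806e+01, -4.89363366e+00]), 'qd': array([ 0.04107889, -0.04376822, -0.10480913, -0.00259499,  0.01261777,
        0.04321558]), 'joint_efforts': array([ 2.27733690e-03, -5.70946884e+01, -5.01942658e+01, -1.78084229e-04,
        8.04485200e-03, -1.92239014e-05]), 'tool_pos': array([ 165.62472282, -576.21415502,  252.32577316]), 'tcp_rot': array([-1.79902069e+02, -7.90636457e-03,  1.60315662e+01]), 'ft_force': array([0.11052466, 1.03803227, 0.08302726]), 'wrist_torque': array([-0.00218049,  0.03231213,  0.01963269]), 'grip_force': 0.0, 'finger_gap': 85.74981984065285}
```

View pics/scene1.png

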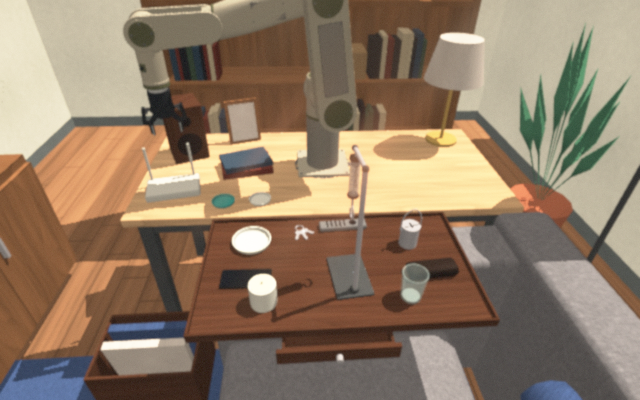

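View pics/side1.png

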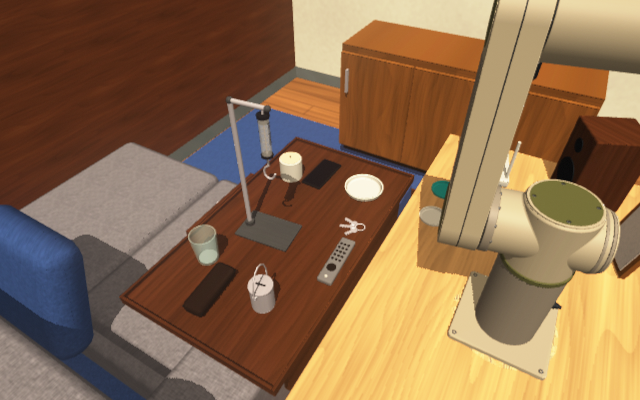

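The scene view shows the pail at about (410,234), the scale post at (358,230) with its base at (350,275). The side view shows the pail at (262,292) and the hook at (270,172).
Three things look like the dish in the scene view: a large white one at (251,240), a turquoise one at (223,200) and a small white one at (260,199). The one meant is (251,240), since it is the larger of the non-turquoise ones and stands on the tray across the scale from the pail. I'll confirm it in an enlarged crop.

```bash
python3 - <<'E'
from h import *
S=np.load('/tmp/scene.npy',allow_pickle=True).item();D=np.load('/tmp/side.npy',allow_pickle=True).item()
def c(i,x,y,w,h,f): return cv2.resize(i[y:y+h,x:x+w],None,fx=f,fy=f,interpolation=cv2.INTER_CUBIC)
a=c(S['img'],340,140,100,75,4);b=c(S['img'],370,200,100,75,4);d=c(D['img'],220,95,100,100,3);e=c(D['img'],225,250,100,100,3)
g=c(S['img'],205,185,100,75,4)[:, :200]
cv2.imwrite('pics/c1.png',np.vstack([np.hstack([a,b]),np.hstack([d,e,np.vstack([c(S['img'],205,185,100,75,2),np.zeros((150,200,3),np.uint8)])])]))
# dish: triangulate centre of white blobs
for s,(u0,v0,u1,v1) in ((S,(225,222,280,258)),(D,(338,170,392,206))):
    im=s['img'][v0:v1,u0:u1].astype(int); m=((im.min(2)>150)).astype(np.uint8)
    n,l,st,ce=cv2.connectedComponentsWithStats(m); k=1+np.argmax(st[1:,4])
    p=cv2.findNonZero((l==k).astype(np.uint8)); h=cv2.convexHull(p); el=cv2.fitEllipse(h); print(st[k],el[0][0]+u0,el[0][1]+v0,el[1])
E
```

```text
[  7   4  39  27 834] 251.0580539703369 239.0303955078125 (26.460464477539062, 39.6724967956543)
[  7   4  38  26 780] 363.45386695861816 186.3576717376709 (25.523622512817383, 38.464874267578125)
```

View pics/c1.png

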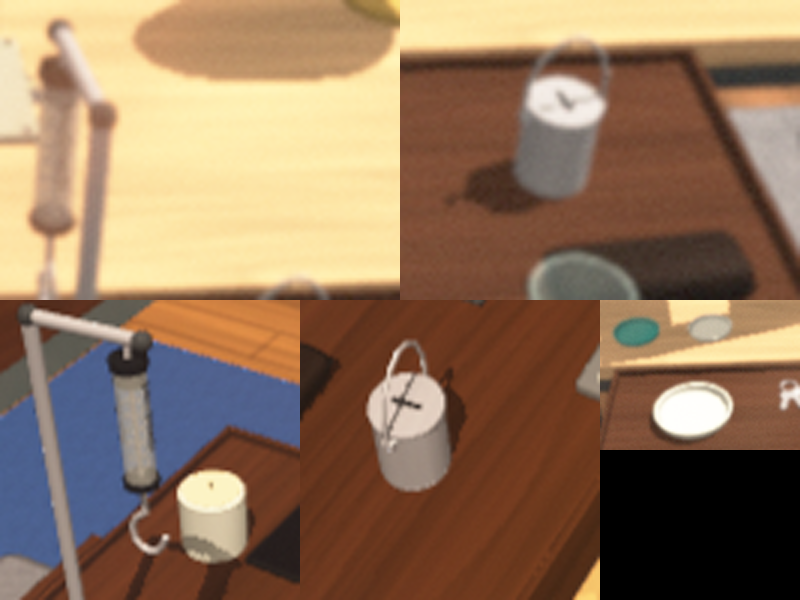

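The crop confirms it: the large white dish, (251,240), stands on the tray, and the turquoise and small grey-white ones are on the desk. The pail's lid is at scene (411,225.5) / side (260.7,285), and its bail top at (414.5,210) / (261.7,264.3). The hook in the side view has its tip at (275,175) and its bottom at (270,179).

```bash
python3 - <<'E'
from h import *
S=np.load('/tmp/scene.npy',allow_pickle=True).item();D=np.load('/tmp/side.npy',allow_pickle=True).item()
for n,a,b in [('dish',(251.06,239.03),(363.45,186.36)),('lid',(411.25,225.5),(260.7,285)),('bailtop',(414.5,210),(261.7,264.3)),('tube end',(353,194.5),(267,156.5)),('tube top',(354.5,157.5),(262.5,116))]:
    print(n,*tri(S,a,D,b))
print('seat z213',plane(D,270,178.8,213),'tip',plane(D,275,175,229),'tube',plane(D,267,156.7,282),plane(S,353,194.5,282))
print('base corners');
# base plate grey mask corners in side/scene
for s,(u0,v0,u1,v1) in ((S,(315,240,385,310)),(D,(225,200,310,260))):
    im=s['img'][v0:v1,u0:u1].astype(int); m=((im.max(2)-im.min(2)<22)&(im.max(2)<150)&(im.max(2)>40)).astype(np.uint8)
    m=cv2.morphologyEx(m,cv2.MORPH_OPEN,np.ones((3,3)))
    n,l,st,ce=cv2.connectedComponentsWithStats(m); k=1+np.argmax(st[1:,4])
    h=cv2.convexHull(cv2.findNonZero((l==k).astype(np.uint8))); q=cv2.approxPolyDP(h,4,True)[:,0]+[u0,v0]
    for p in q: print(p,plane(s,*p,8)[:2].round())
E
```

```text
dish [ 508.3201934  -272.84438822   18.0427024 ] 2.816326280705805
lid [537.36634532 248.96236943  78.03537752] 1.152155000095748
bailtop [537.00120661 243.37782036 145.1386923 ] 14.050704154638249
tube end [646.77284414  32.79679642 284.51941351] 4.067714841940957
tube top [648.63315641  29.55789713 398.86184175] 4.802639577918436
seat z213 [645.44134659  35.38456388 213.        ] tip [630.57225476  31.64399136 229.        ] tube [648.6284753   33.32520848 282.        ] [641.06116155  32.07773466 282.        ]
base corners
[372 294] [753.  89.]
[337 298] [762. -14.]
[328 258] [600. -26.]
[360 240] [521.  89.]
[300 226] [599. -23.]
[285 250] [586.  79.]
[237 234] [743.  97.]
[253 211] [761.  -5.]
```

```bash
python3 - <<'E'
from h import *
S=np.load('/tmp/scene.npy',allow_pickle=True).item();D=np.load('/tmp/side.npy',allow_pickle=True).item()
c=np.array([537,249])
e=plane(D,254.3,298.3,68)[:2]-c; print('ear vec',e,np.degrees(np.arctan2(e[1],e[0])))
for z in (90,100): # bail legs in scene
  for p in ((372+31.0,200+23),(370+51.7,200+22)):
    q=plane(S,*p,z)[:2]-c; print(z,p,q.round(1))
for b in (60,75,90,105,120):
  u=np.array([np.cos(np.radians(b)),np.sin(np.radians(b))])
  o=[]
  for s in (S,D):
    for l in ((-34,100),(34,100),(0,145),(36,68),(-36,68)):
      p=proj(s,[*(c+u*l[0]),l[1]]); o.append(tuple(np.round(p,1)))
  print(b,o)
E
```

```text
ear vec [-4.09158199 32.55352191] 97.16381731761108
90 (403.0, 223) [  1.  -28.6]
90 (421.7, 222) [-0.7 33.5]
100 (403.0, 223) [ 13.  -32.8]
100 (421.7, 222) [11.3 28.4]
60 [(np.float64(401.8), np.float64(217.1)), (np.float64(422.5), np.float64(223.1)), (np.float64(414.2), np.float64(209.0)), (np.float64(421.5), np.float64(231.0)), (np.float64(399.9), np.float64(224.5)), (np.float64(272.7), np.float64(273.8)), (np.float64(246.3), np.float64(285.6)), (np.float64(257.6), np.float64(267.6)), (np.float64(247.2), np.float64(294.0)), (np.float64(274.5), np.float64(281.6))]
75 [(np.float64(401.4), np.float64(218.7)), (np.float64(422.8), np.float64(221.5)), (np.float64(414.2), np.float64(209.0)), (np.float64(421.8), np.float64(229.2)), (np.float64(399.5), np.float64(226.3)), (np.float64(270.7), np.float64(271.5)), (np.float64(248.2), np.float64(288.1)), (np.float64(257.6), np.float64(267.6)), (np.float64(249.2), np.float64(296.6)), (np.float64(272.4), np.float64(279.1))]
90 [(np.float64(401.7), np.float64(220.4)), (np.float64(422.4), np.float64(219.7)), (np.float64(414.2), np.float64(209.0))
[... 391 characters left out ...]
loat64(209.0)), (np.float64(420.3), np.float64(225.5)), (np.float64(400.8), np.float64(230.0)), (np.float64(264.7), np.float64(268.6)), (np.float64(254.3), np.float64(291.2)), (np.float64(257.6), np.float64(267.6)), (np.float64(255.5), np.float64(299.9)), (np.float64(266.3), np.float64(276.1))]
120 [(np.float64(404.4), np.float64(223.8)), (np.float64(419.6), np.float64(216.5)), (np.float64(414.2), np.float64(209.0)), (np.float64(418.5), np.float64(223.9)), (np.float64(402.5), np.float64(231.7)), (np.float64(261.2), np.float64(268.2)), (np.float64(258.0), np.float64(291.6)), (np.float64(257.6), np.float64(267.6)), (np.float64(259.4), np.float64(300.3)), (np.float64(262.6), np.float64(275.7))]
```

Request:
step_arm:
  targets:
    - [[10, 40, 0, 0, 0, 0], [20, 80, 0, 0, 0, 0.02], [32, 120, 0, 0, 0, 0.04], [44, 160, 0, 0, 0, 0.05], [56, 200, 0, 0, 0, 0.07], [68, 240, 0, 0, 0, 0.08], [80, 280, 0, 0, 0, 0.1], [92, 320, 0, 0, 0, 0.11], [104, 360, 0, 0, 0, 0.12], [116, 400, 0, 0, 0, 0.13], [130, 440, 0, 0, 0, 0.14], [144, 475, 0, 0, 0, 0.157]]
  fingers: -1

```text
time: 1.1
tool_pos: [309.5, -99.6, 253.2]
tcp_rot: [180.0, -0.0, 25.0]
ft_force: [1.5, -0.3, 0.9]
finger_gap: 85.6
grip_force: 0.0
```

Request:
step_arm:
  targets:
    - [[10, 38, 0, 0, 0, 0], [23, 76, 0, 0, 0, -0.02], [36, 114, 0, 0, 0, -0.04], [50, 152, 0, 0, 0, -0.06], [64, 190, 0, 0, 0, -0.08], [78, 228, 0, 0, 0, -0.1], [92, 266, 0, 0, 0, -0.12], [106, 290, 0, 0, 0, -0.14], [120, 300, -10, 0, 0, -0.14], [120, 300, -20, 0, 0, -0.14]]

```text
time: 1.93
tool_pos: [431.1, 200.8, 232.9]
tcp_rot: [-180.0, -0.1, 17.2]
ft_force: [0.4, 0.2, -0.7]
finger_gap: 85.6
grip_force: 0.0
```

```bash
python3 - <<'E'
from h import *
s=r.sense(); print(s['joint_pos'],s['tool_pos'],s['tcp_rot'])
a=np.radians(17)
for t in (10,20,30,40,50,60,70): print(t,(np.radians(t)*np.array([np.sin(a),-np.cos(a)])).round(3))
E
```

```text
[ 1.87818493e+01 -1.16626423e+01  1.06061435e+02  2.25757149e-02
  8.55394201e+01  9.16161271e+01] [431.09775713 200.82717652 232.91685399] [-1.79975757e+02 -6.11269952e-02  1.71639656e+01]
10 [ 0.051 -0.167]
20 [ 0.102 -0.334]
30 [ 0.153 -0.501]
40 [ 0.204 -0.668]
50 [ 0.255 -0.835]
60 [ 0.306 -1.001]
70 [ 0.357 -1.168]
```

Request:
step_arm:
  targets:
    - [[0, 0, 0, 0.036, -0.117, 0], [0, 0, 0, 0.071, -0.234, 0], [0, 0, 0, 0.107, -0.35, 0], [0, 0, 0, 0.143, -0.467, 0], [0, 0, 0, 0.179, -0.584, 0], [0, 0, 0, 0.214, -0.701, 0], [0, 0, 0, 0.25, -0.818, 0], [0, 0, 0, 0.286, -0.934, 0], [0, 0, 0, 0.321, -1.051, 0], [0, 0, 0, 0.357, -1.168, 0], [0, 0, 0, 0.357, -1.168, 0]]

```text
time: 2.85
tool_pos: [499.2, 256.9, 317.1]
tcp_rot: [178.5, -63.7, 17.0]
ft_force: [-0.1, -1.0, -0.6]
finger_gap: 85.3
grip_force: 0.0
```

```bash
python3 - <<'E'
from h import *
s=r.sense(); print(s['joint_pos'],s['tool_pos'],s['tcp_rot']); print(R.from_euler('xyz',s['tcp_rot'],degrees=True).as_matrix().round(3))
w=snap('wrist','w1.png'); print(w['mtx'],w['eye'],w['attitude'])
E
```

```text
[ 29.93193846 -51.16368652 143.12508543 -28.73650194  28.12123837
 121.66963826] [499.18556351 256.85655636 317.11695801] [178.49544673 -63.67992028  16.96716773]
[[ 0.424  0.269  0.865]
 [ 0.129 -0.963  0.236]
 [ 0.896  0.012 -0.443]]
[[309.70691629   0.         309.47128473]
 [  0.         309.70691629 198.67071405]
 [  0.           0.           1.        ]] [425.62757137 238.33123562 436.42913344] [ 46.91976628  -0.67943005 -74.37602742]
```

View pics/w1.png

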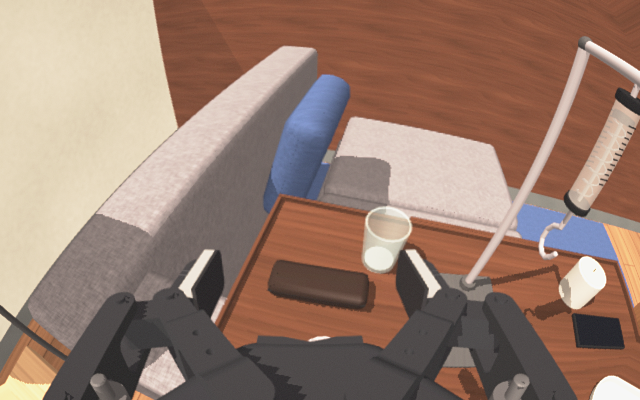

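The wrist view shows the tumbler (385,240), the hook (550,240) and the fingers. The arm hit its j2 and j3 limits, because the TCP was too close in for this tilt. I'll fit the kinematics from the states so far and plan with reachability in mind.

```bash
cat > kin.py <<'E'
import numpy as np
from scipy.optimize import least_squares
from scipy.spatial.transform import Rotation as R
E=lambda a,d: R.from_euler(a,d,degrees=True)
def fk(q,p):
    a,lat,h,L1,L2,b,L3=p
    R1=E('z',q[0]);R2=R1*E('y',q[1]);R3=R2*E('y',q[2]);R4=R3*E('z',q[3]);R5=R4*E('y',q[4]);R6=R5*E('z',q[5])
    x=R1.apply([a,lat,h])+R2.apply([0,0,L1])+R3.apply([b,0,L2])+R6.apply([0,0,L3])
    return x,R6
LO=np.array([-169.4,-51.1,1.3,-76.6,0,-152.2]);HI=np.array([169.4,129.3,143.1,256.6,156.5,152.2])
def ik(x,Rt,p,q0):
    f=lambda q:(lambda k:np.r_[(k[0]-x)/100,(Rt.inv()*k[1]).as_rotvec()])(fk(q,p))
    s=least_squares(f,np.clip(q0,LO+.01,HI-.01),bounds=(LO,HI)); k=fk(s.x,p)
    return s.x,np.linalg.norm(k[0]-x),np.degrees((Rt.inv()*k[1]).magnitude())
def tool(az,tilt):
    a,t=np.radians([az,tilt]); z=np.array([np.cos(t)*np.cos(a),np.cos(t)*np.sin(a),-np.sin(t)]); y=np.array([np.sin(a),-np.cos(a),0])
    return R.from_matrix(np.stack([np.cross(y,z),y,z],1))
E
cat > fit.py <<'E'
from kin import *
Q=[[-78.862,7.471,85.268,0,87.261,-4.893],[18.7818493,-11.6626423,106.061435,.0225757,85.5394201,91.6161271],[29.93193846,-51.16368652,143.12508543,-28.73650194,28.12123837,121.66963826]]
X=[[165.718,-576.665,253.292],[431.098,200.827,232.917],[499.1856,256.8566,317.117]]
A=[[180,0,16.0316],[-179.9757,-.0611,17.164],[178.4954,-63.6799,16.967]]
for q,x,e in zip(Q,X,A): print(np.degrees((E('xyz',e).inv()*fk(q,[0]*7)[1]).as_rotvec()).round(1))
f=lambda p:np.concatenate([fk(q,p)[0]-x for q,x in zip(Q,X)])
s=least_squares(lambda p:np.r_[f(p),(p-[50,51,400,400,450,0,250])*.01],[50,51,400,400,450,0,250]); print(s.x.round(1),f(s.x).round(1)); np.save('p.npy',s.x)
E
python3 fit.py
```

```text
[  0.   0. -90.]
[ -0.  -0. -90.]
[  0.   0. -90.]
[ 16.4  51.2 313.9 369.5 536.7  58.1 343.4] [ 0.   0.1 -0.1 -0.1  0.   0.3  0.1 -0.  -0.2]
```

```bash
cat > reach.py <<'E'
from kin import *
p=np.load('p.npy'); q0=[20,-30,130,0,20,91]
def best(g,az,t):
    T=tool(az,t); x=np.array(g)-3*T.as_matrix()[:,2]; o=[]
    for q in (q0,[20,-30,130,-60,40,91],[20,-30,130,60,40,91],[-10,0,110,0,30,91]):
        o.append(ik(x,T*E('z',-90),p,q))
    return min(o,key=lambda k:k[1]+5*k[2])
import sys
for t in (20,30,40):
  for n,g,azs in (('pail',[537,249,40],(10,17,25,35)),('pre80',None,(17,25,35)),('hang',[640,33,90],(0,8,15)),('hangup',[600,28,140],(0,8,15)),('dish',[508,-273,48],(-10,-28,-45))):
    for az in azs:
      gg=g if g else np.array([537,249,40])-90*tool(az,t).as_matrix()[:,2]
      q,e,a=best(gg,az,t); print(t,n,az,'err %.0fmm %.0fdeg'%(e,a),q.round(0))
E
python3 reach.py
```

```text
20 pail 10 err 0mm 0deg [  31.   15.  140.  208.   47. -102.]
20 pail 17 err 0mm 0deg [ 23.  14. 142. 188.  46. -94.]
20 pail 25 err 1mm 0deg [ 14.  14. 143. 165.  48. -84.]
20 pail 35 err 0mm 0deg [  2.  14. 142. 139.  51. -73.]
20 pre80 17 err 14mm 28deg [ 34. -20. 143. -52.  27. 152.]
20 pre80 25 err 12mm 20deg [  6.  42. 143. 161.  95. -92.]
20 pre80 35 err 9mm 15deg [-24.  19. 143. 105.  74. -69.]
20 hang 0 err 0mm 0deg [ -3.   6. 139. 175.  35. -87.]
20 hang 8 err 0mm 0deg [-11.   6. 139. 149.  38. -72.]
20 hang 15 err 0mm 0deg [-18.   7. 137. 131.  43. -63.]
20 hangup 0 err 10mm 10deg [   2.  -17.  143.  223.   11. -131.]
20 hangup 8 err 8mm 9deg [-20. -13. 143. 106.  34. -33.]
20 hangup 15 err 4mm 4deg [-24.  -9. 143. 109.  43. -42.]
20 dish -10 err 0mm 0deg [-59.  13. 141. 119.  55. -66.]
20 dish -28 err 7mm 6deg [-41.  21. 143. 165.  60. -86.]
20 dish -45 err 8mm 23deg [-34. -12. 142. -56.   0. 152.]
30 pail 10 err 4mm 15deg [ 20.  -6. 139. -56.   0. 152.]
30 pail 17 err 0mm 0deg [ 23.   2. 143. 192.  25. -98.]
30 pail 25 err 2mm 1deg [ 15.   1. 143. 158.  24. -75.]
30 pail
[... 939 characters left out ...]
39.  94.  20. -23.]
40 pre80 17 err 5mm 9deg [ 27. -27. 143. -26.  25. 122.]
40 pre80 25 err 6mm 10deg [ 15. -29. 143.  14.  28.  70.]
40 pre80 35 err 5mm 8deg [  0. -26. 143.  48.  37.  21.]
40 hang 0 err 0mm 0deg [ -3.  -6. 133.  34.   4.  54.]
40 hang 8 err 0mm 0deg [ -8.  -6. 133.  72.  13.   8.]
40 hang 15 err 0mm 0deg [-13.  -4. 131.  74.  22.  -1.]
40 hangup 0 err 0mm 0deg [ -4. -22. 139.  13.  14.  75.]
40 hangup 8 err 0mm 0deg [-10. -21. 138.  45.  20.  35.]
40 hangup 15 err 0mm 0deg [-15. -19. 137.  56.  28.  17.]
40 dish -10 err 0mm 0deg [-51.  -5. 139.  82.  31. -20.]
40 dish -28 err 0mm 0deg [-38. -10. 143. 107.   8. -24.]
40 dish -45 err 2mm 6deg [-28.  -9. 138. -52.  11. 152.]
```

```bash
cat > reach2.py <<'E'
from reach0 import *
S=[[20,-30,130,60,40,0],[-20,-10,130,90,60,0],[-40,0,120,90,80,-40],[-20,-10,110,120,60,-60]]
def best(g,az,t):
    T=tool(az,t); x=np.array(g)-3*T.as_matrix()[:,2]
    return min((ik(x,T*E('z',-90),p,q) for q in S),key=lambda k:k[1]+5*k[2])
if __name__=='__main__':
  for t in (15,25):
   for n,g,azs in (('pail',[537,249,40],(40,50,60)),('pre',None,(40,50,60)),('lift',[537,249,140],(40,50,60)),('hang',[645,33,80],(40,50,60)),('hangup',[600,28,145],(40,50,60)),('hangback',[570,-60,80],(50,)),('dish',[508,-273,48],(0,20,40,60)),('dishup',[508,-273,120],(0,20,40,60))):
    for az in azs:
      gg=g if g else np.array([537,249,40])-90*tool(az,t).as_matrix()[:,2]
      q,e,a=best(gg,az,t); print(t,n,az,'err %.0fmm %.0fdeg'%(e,a),q.round(0))
E
sed '/^import sys/,$d' reach.py > reach0.py; python3 reach2.py
python3 - <<'E'
from h import *
S=np.load('/tmp/scene.npy',allow_pickle=True).item()
print('remote',plane(S,320,226,18),plane(S,365,224,18),'keys',plane(S,303,232,3))
E
```

```text
15 pail 40 err 0mm 0deg [ -4.  22. 139. 131.  62. -75.]
15 pail 50 err 0mm 0deg [-10.  25. 133. 112.  65. -69.]
15 pail 60 err 0mm 0deg [-14.  28. 126.  98.  70. -64.]
15 pre 40 err 4mm 7deg [-25.  22. 143. 107.  75. -75.]
15 pre 50 err 0mm 0deg [-26.  16. 141.  97.  71. -66.]
15 pre 60 err 0mm 0deg [-28.  21. 132.  85.  76. -62.]
15 lift 40 err 3mm 4deg [ -7.  -1. 143. 114.  55. -53.]
15 lift 50 err 0mm 0deg [-10.   1. 140. 104.  60. -51.]
15 lift 60 err 0mm 0deg [-14.   8. 132.  92.  68. -49.]
15 hang 40 err 0mm 0deg [-32.  25. 121.  96.  68. -55.]
15 hang 50 err 0mm 0deg [-34.  30. 112.  86.  74. -51.]
15 hang 60 err 0mm 0deg [-34.  36. 103.  77.  81. -49.]
15 hangup 40 err 0mm 0deg [-36.  10. 129.  90.  70. -47.]
15 hangup 50 err 0mm 0deg [-37.  17. 121.  82.  77. -46.]
15 hangup 60 err 0mm 0deg [-37.  23. 111.  74.  84. -45.]
15 hangback 50 err 0mm 0deg [-48.  30. 114.  75.  83. -53.]
15 dish 0 err 0mm 0deg [-67.  23. 134. 106.  67. -67.]
15 dish 20 err 0mm 0deg [-70.  31. 118.  82.  77. -59.]
15 dish 40 err 0mm 0deg [-68.  41. 101.  67.  89. -54.]
15 dish 60 err 0mm 0deg [-63. 
[... 1052 characters left out ...]
 60 err 0mm 0deg [-35.  16. 112.  67.  78. -37.]
25 hangback 50 err 0mm 0deg [-45.  21. 116.  69.  75. -45.]
25 dish 0 err 0mm 0deg [-63.  11. 136.  98.  55. -54.]
25 dish 20 err 0mm 0deg [-68.  22. 121.  76.  69. -50.]
25 dish 40 err 0mm 0deg [-66.  33. 104.  62.  82. -48.]
25 dish 60 err 0mm 0deg [-62.  43.  86.  51.  96. -49.]
25 dishup 0 err 0mm 0deg [-63.  -5. 139.  89.  54. -38.]
25 dishup 20 err 0mm 0deg [-68.  10. 123.  73.  71. -40.]
25 dishup 40 err 0mm 0deg [-66.  24. 106.  61.  86. -42.]
25 dishup 60 err 0mm 0deg [-62.  36.  88.  51.  99. -44.]
remote [452.17904    -41.31979176  18.        ] [449.94756571 116.58415637  18.        ] keys [ 463.23816355 -100.78069025    3.        ]
```

Request:
step_arm:
  targets:
    - [[0, -10, 5, -0.036, 0.117, 0], [0, -20, 10, -0.071, 0.234, 0], [0, -35, 15, -0.107, 0.35, 0], [0, -50, 20, -0.143, 0.467, 0], [0, -70, 20, -0.179, 0.584, 0], [0, -90, 20, -0.214, 0.701, 0], [0, -110, 20, -0.25, 0.818, 0], [0, -130, 20, -0.286, 0.934, 0], [0, -150, 20, -0.321, 1.051, 0], [0, -150, 20, -0.33, 1.09, 0]]

```text
time: 3.73
tool_pos: [499.1, 103.5, 335.0]
tcp_rot: [178.7, 2.4, 16.8]
ft_force: [1.4, 0.9, 0.7]
finger_gap: 85.4
grip_force: 0.0
```

```bash
python3 - <<'E'
from h import *
s=r.sense(); print(s['joint_pos'],s['tool_pos'],s['tcp_rot'])
E
```

```text
[ 7.08027307 -5.5842625  90.05490834 -1.69284299 97.66187507 80.05143503] [499.12521437 103.474756   335.04318674] [178.70714351   2.38845208  16.80739627]
```

Request:
step_arm:
  targets:
    - [[-5, -5, -10, 0, 0, 0.11], [-12, -12, -30, 0, 0, 0.22], [-20, -20, -50, 0, 0, 0.33], [-30, -30, -75, 0, 0, 0.44], [-40, -40, -95, 0, 0, 0.55], [-50, -45, -110, 0, 0, 0.66], [-50, -45, -110, 0, 0, 0.66]]

```text
time: 4.32
tool_pos: [444.7, 60.7, 221.7]
tcp_rot: [179.1, 2.0, 55.0]
ft_force: [-0.7, 0.1, -0.9]
finger_gap: 85.3
grip_force: 0.0
```

```bash
cat > rel.py <<'E'
import sys
from h import *
from kin import tool
def rel(az,tilt):
    s=r.sense(); return (tool(az,tilt)*R.from_euler('xyz',s['tcp_rot'],degrees=True).inv()).as_rotvec().round(3)
E
python3 - <<'E'
from rel import *
s=r.sense(); print(s['joint_pos'],s['tool_pos'],s['tcp_rot'],rel(55,20))
E
```

```text
[  2.87375063 -14.99198336 110.08016081  -2.15562616  85.42843809
  37.99315385] [444.72146104  60.71961719 221.65375555] [179.08767452   2.01212398  55.04609626] [ 1.038 -0.709  0.009]
```

Request:
step_arm:
  targets:
    - [[5, 0, 0, 0.094, -0.064, 0.001], [10, 0, -5, 0.189, -0.129, 0.002], [15, 0, -10, 0.283, -0.193, 0.002], [20, 5, -15, 0.378, -0.258, 0.003], [25, 10, -20, 0.472, -0.322, 0.004], [30, 15, -25, 0.566, -0.387, 0.005], [35, 20, -30, 0.661, -0.451, 0.006], [40, 25, -35, 0.755, -0.516, 0.007], [40, 30, -45, 0.849, -0.58, 0.007], [40, 40, -60, 0.944, -0.645, 0.008], [40, 50, -70, 1.038, -0.709, 0.009], [40, 50, -70, 1.038, -0.709, 0.009]]

```text
time: 5.32
tool_pos: [484.9, 114.1, 149.3]
tcp_rot: [-176.1, -70.5, 50.6]
ft_force: [-3.0, 0.8, -1.3]
finger_gap: 85.5
grip_force: 0.0
```

```bash
python3 - <<'E'
from rel import *
s=r.sense(); print(s['joint_pos'],s['tool_pos'],s['tcp_rot'],rel(55,20))
w=snap('wrist','w2.png'); print(w['eye'],w['attitude'])
E
```

```text
[-35.50114322  -5.0783784  138.06630007  75.34932541  77.08971518
 -39.97905868] [484.92706234 114.06878208 149.31620634] [-176.06420842  -70.52079705   50.60813112] [-0.021 -0.013  0.012]
[434.43952207  40.55945257 258.70952557] [ 53.78532482   1.29700442 -35.67838891]
```

View pics/w2.png

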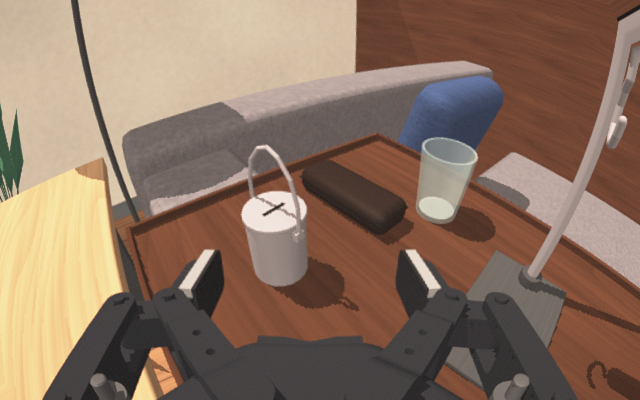

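The wrist view shows the pail with its lid centre at (275,211), its near ear at (298,236), its bail peak at about (264,148) and its base bottom at (283,281).

```bash
cat >> h.py <<'E'
def wray(s,u,v):
    K=np.array(s['mtx']); x=(u-K[0,2])/K[0,0]; y=(v-K[1,2])/K[1,1]; t=np.hypot(x,y)
    k=np.sin(t)/t if t>0 else 1
    return np.array(s['eye'],float), rot(s)@np.array([x*k,-y*k,-np.cos(t)])
def wplane(s,u,v,z):
    e,d=wray(s,u,v); return e+d*(z-e[2])/d[2]
E
python3 - <<'E'
from h import *
w=np.load('/tmp/wrist.npy',allow_pickle=True).item()
im=w['img'].astype(int); m=((im.max(2)-im.min(2)<40)&(im.min(2)>165)).astype(np.uint8); m[:185]=0;m[235:]=0;m[:,:235]=0;m[:,312:]=0
h=cv2.convexHull(cv2.findNonZero(m)); el=cv2.fitEllipse(h); print(m.sum(),el)
c=wplane(w,*el[0],80); print('lid',c,wplane(w,275,211,80),'bot',wplane(w,283,281,0))
e=wplane(w,298.5,236,68)[:2]-c[:2]; print('ear',e,np.degrees(np.arctan2(e[1],e[0]))%180)
# bail peak: ray distance to axis point
o,d=wray(w,264,148); p=np.array([*c[:2],145]); t=d@(p-o); print('peak',o+t*d-p)
# hook / post in wrist? dish check
E
```

```text
1741 ((275.38995361328125, 214.14749145507812), (46.34669494628906, 65.81517028808594), 93.06002807617188)
lid [534.45777864 240.70977898  80.        ] [536.55924921 244.96881792  80.        ] bot [527.29711752 228.07368124   0.        ]
ear [  7.38229408 -26.22449592] 105.72211028749788
peak [-2.47870547  2.68629695  2.73123309]
```

Request:
step_arm:
  targets:
    - [[1, 22, -27, 0, 0, 0], [2, 44, -54, 0, 0, 0], [2, 60, -75, 0, 0, 0], [2, 66, -82, 0, 0, 0], [2, 66, -82, 0, 0, 0], [2, 66, -82, 0, 0, 0]]

```text
time: 5.87
tool_pos: [493.0, 177.1, 77.3]
tcp_rot: [179.9, -70.3, 54.6]
ft_force: [0.1, -0.0, 0.1]
finger_gap: 85.2
grip_force: 0.0
```

```bash
python3 - <<'E'
from rel import *
s=r.sense(); print(s['joint_pos'],s['tool_pos'],s['tcp_rot'],rel(55,20))
w=snap('wrist','w3.png')
T=R.from_euler('xyz',s['tcp_rot'],degrees=True).as_matrix(); print(T.round(3))
v=np.array([537,248,39])-s['tool_pos']; print('in tool axes x,y,z',T.T@v)
E
```

```text
[-24.95561728   7.89716309 137.60633894  86.97054481  67.98534827
 -53.11371216] [493.0403923  177.07234937  77.30732095] [179.91964896 -70.32521093  54.61003998] [-0.004  0.004  0.008]
[[ 0.195  0.814  0.546]
 [ 0.274 -0.58   0.767]
 [ 0.942  0.    -0.337]]
in tool axes x,y,z [-8.03176798 -5.36781705 91.30885398]
```

View pics/w3.png

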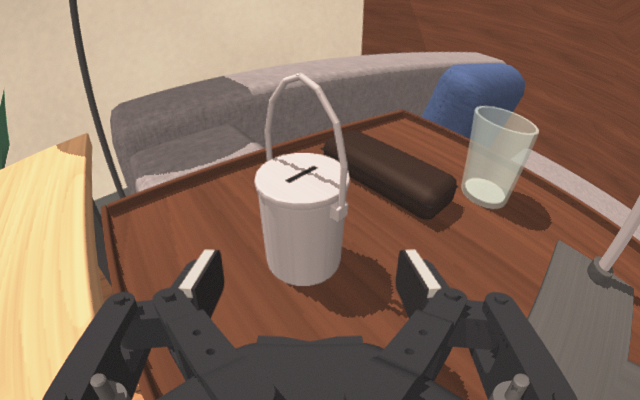

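The pail stands between the fingers. Its lid centre is at about (301,181), its body spans u 262–343 and its ear is at (340,211).

```bash
python3 - <<'E'
from rel import *
s=r.sense()
w=np.load('/tmp/wrist.npy',allow_pickle=True).item()
c=wplane(w,301.5,181,80); print('lid',c,[wplane(w,u,v,80).round(1) for u,v in ((255,181),(349,181),(301,156),(302,206))])
for z in (66,70):
  e=wplane(w,340.5,210,z)[:2]-c[:2]; print('ear',e,np.degrees(np.arctan2(e[1],e[0]))%180)
T=R.from_euler('xyz',s['tcp_rot'],degrees=True).as_matrix()
v=np.array([c[0],c[1],39])-s['tool_pos']; print('tool axes',T.T@v, s['tool_pos'])
o,d=wray(w,296,76); p=np.array([*c[:2],145]); t=d@(p-o); print('peak',o+t*d-p)
E
```

```text
lid [531.95545421 241.48897283  80.        ] [array([507.8, 258.9,  80. ]), array([556.6, 224.1,  80. ]), array([550.2, 269. ,  80. ]), array([517.7, 220.1,  80. ])]
ear [ 13.16374985 -23.86850777] 118.87722851002317
ear [  9.72430527 -27.58060265] 109.42151356337997
tool axes [-10.83382464  -6.35824072  83.8502694 ] [493.32490725 176.52923597  77.42629421]
peak [-1.55244103  1.57005078  1.93211327]
```

Request:
step_arm:
  targets:
    - [[-4, 5, -10, 0, 0, 0], [2.5, 14, -14, 0, 0, 0], [9.5, 24, -18, 0, 0, 0], [16, 33.5, -22.5, 0, 0, 0], [22.5, 42.5, -26.5, 0, 0, 0], [29, 52, -30.5, 0, 0, 0], [36, 61, -34.5, 0, 0, 0], [41.5, 69, -38, 0, 0, 0], [41.5, 69, -38, 0, 0, 0], [41.5, 69, -38, 0, 0, 0]]

```text
time: 6.75
tool_pos: [534.3, 245.9, 38.7]
tcp_rot: [-180.0, -70.4, 54.4]
ft_force: [-0.3, 0.4, -0.4]
finger_gap: 85.2
grip_force: 0.0
```

Request:
step_arm:
  targets:
    - [[0, 0, 0, 0, 0, 0], [0, 0, 0, 0, 0, 0], [0, 0, 0, 0, 0, 0], [0, 0, 0, 0, 0, 0], [0, 0, 0, 0, 0, 0], [0, 0, 0, 0, 0, 0]]
  fingers: 0.3
  newtons: 25

```text
time: 7.25
tool_pos: [533.6, 245.7, 37.7]
tcp_rot: [-179.7, -70.4, 54.1]
ft_force: [-3.3, -6.9, 7.7]
finger_gap: 59.1
grip_force: 28.1
```

```bash
python3 - <<'E'
from rel import *
s=r.sense(); print(s['joint_pos'],s['tool_pos'],s['tcp_rot'],s['ft_force'],s['wrist_torque'],s['grip_force'],s['finger_gap'])
w=snap('wrist','w4.png')
E
```

```text
[-11.29575653  19.77048056 130.90213923 101.44280664  61.12828821
 -59.24999608] [533.64759404 245.65528606  37.66099868] [-179.69701685  -70.37409665   54.05884635] [-3.31027265 -6.88109691  7.68097293] [ 0.05130717 -0.32578764 -0.23661924] 28.114612698554993 59.07306587949545
```

View pics/w4.png

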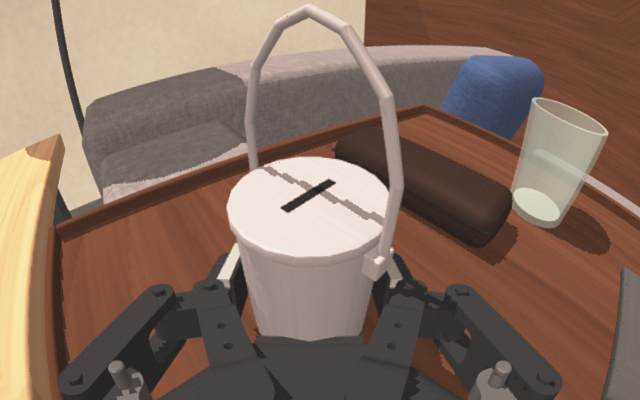

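The pail is gripped. The bail knees at z=100 are at about (396,186) near and (252,125) far, those at z=124 at (387,98) and (262,62), and the peak is at (309,14). I'll take the bail's yaw from these.

```bash
python3 - <<'E'
from rel import *
w=np.load('/tmp/wrist.npy',allow_pickle=True).item()
g=w['img'][:,:,:].astype(int)
for z,a,b in ((100,(396,186),(252,125)),(124,(387,98),(262,62))):
    A=wplane(w,*a,z);B=wplane(w,*b,z); d=B-A; print(z,A.round(1),B.round(1),'len',np.linalg.norm(d),'az',np.degrees(np.arctan2(d[1],d[0])),'mid',(A+B)/2)
print('ear',wplane(w,377,262,68),'lid',[wplane(w,*p,80).round(1) for p in ((228,207),(391,207),(309,158),(309,257))])
A=wplane(w,228,207,80)
print('peak',wplane(w,309,14,145), 'ang of peak ray',)
E
```

```text
100 [542.  216.7 100. ] [529.1 279.6 100. ] len 64.20348477036494 az 101.61764162110485 mid [535.5697999  248.11785803 100.        ]
124 [540.7 222.9 124. ] [537.  282.9 124. ] len 60.10871453280869 az 93.53761307467451 mid [538.89465548 252.86985251 124.        ]
ear [541.55146571 217.63715918  68.        ] lid [array([507.8, 261.2,  80. ]), array([555.6, 226.7,  80. ]), array([552.4, 273.2,  80. ]), array([517.7, 224.6,  80. ])]
peak [516.27834552 222.41842847 145.        ] ang of peak ray
```

Request:
step_arm:
  targets:
    - [[0, 0, 0, 0, 0, 0], [0, 0, 0, 0, 0, 0], [0, 0, 2, 0, 0, 0], [0, 0, 6, 0, 0, 0], [0, 0, 12, 0, 0, 0], [0, 0, 20, 0, 0, 0], [0, 0, 30, 0, 0, 0], [0, 0, 40, 0, 0, 0], [0, 0, 48, 0, 0, 0], [0, 0, 50, 0, 0, 0], [0, 0, 50, 0, 0, 0], [0, 0, 50, 0, 0, 0]]
  fingers: 0.3
  newtons: 45

```text
time: 8.3
tool_pos: [532.3, 246.5, 86.2]
tcp_rot: [-179.5, -70.2, 54.0]
ft_force: [-0.5, -0.4, -5.9]
finger_gap: 58.4
grip_force: 48.6
```

```bash
python3 - <<'E'
from rel import *
s=r.sense(); print(s['tool_pos'],s['tcp_rot'],s['ft_force'],s['wrist_torque'],s['grip_force'],s['finger_gap'],s['time'])
w=snap('wrist'); print(r.sense()['ft_force'],r.sense()['tool_pos'])
E
```

```text
[532.31455496 246.52699482  86.16522201] [-179.54005706  -70.2274624    54.00990334] [-0.52790865 -0.38062053 -5.92510735] [-1.036191    0.72484328  0.02228447] 48.599658608436584 58.36972362559139 8.3
[ 0.37524623 -0.30693506 -6.12937767] [532.17445573 246.5626993   85.86072421]
```

Request:
step_arm:
  targets:
    - [[2, -8, 6, 0, 0, -0.003], [7, -26, 16, 0, 0, -0.01], [13, -48, 26, 0, 0, -0.015], [19, -70, 35, 0, 0, -0.02], [26, -93, 42, 0, 0, -0.028], [32, -116, 48, 0, 0, -0.033], [39, -139, 52, 0, 0, -0.039], [45, -162, 52, 0, 0, -0.045], [51, -184, 52, 0, 0, -0.05], [57, -203, 52, 0, 0, -0.055], [61, -218, 52, 0, 0, -0.057], [62, -222, 52, 0, 0, -0.057]]

```text
time: 9.35
tool_pos: [595.7, 21.3, 138.7]
tcp_rot: [-179.7, -70.2, 50.7]
ft_force: [0.5, 0.2, -5.7]
finger_gap: 58.9
grip_force: 50.4
```

Request:
step_arm:
  targets:
    - [[0, 0, 0, 0, 0, 0], [0, 0, 0, 0, 0, 0], [0, 0, 0, 0, 0, 0]]

```text
time: 9.6
tool_pos: [593.9, 25.4, 138.0]
tcp_rot: [-179.3, -70.3, 50.5]
ft_force: [-0.1, -0.0, -6.0]
finger_gap: 58.5
grip_force: 50.4
```

```bash
python3 - <<'E'
from rel import *
s=r.sense(); print(s['joint_pos'],s['tool_pos'],s['tcp_rot'],s['ft_force'],s['wrist_torque'],s['grip_force'],s['finger_gap'],s['time'])
a=snap('scene'); b=snap('side'); w=snap('wrist')
T=s['tool_pos']; pk=T+np.array([2.05,2.5,107.3]); print('peak',pk,'proj scene',proj(a,pk),'side',proj(b,pk))
c=lambda i,x,y,wd,h,f: cv2.resize(i[y:y+h,x:x+wd],None,fx=f,fy=f,interpolation=cv2.INTER_CUBIC)
pu,pv=map(int,proj(a,pk)); qu,qv=map(int,proj(b,pk)); print(pu-45,pv-40,qu-45,qv-40)
cv2.imwrite('pics/c2.png',np.vstack([np.hstack([c(a['img'],pu-45,pv-40,80,60,5),c(b['img'],qu-45,qv-40,80,60,5)]),np.hstack([c(w['img'],160,0,400,300,1),np.zeros((300,400,3),np.uint8)])]))
cv2.imwrite('pics/w5.png',w['img'])
E
```

```text
[-36.48414131  13.74353387 119.31205727  76.7118591   75.10136716
 -40.66655825] [593.93963129  25.43431546 138.00210546] [-179.27575501  -70.25345534   50.54069341] [-0.14212646 -0.02685775 -6.03723189] [-0.97814645  0.80817486 -0.02429207] 50.359615087509155 58.54308225146027 9.6
peak [595.98963129  27.93431546 245.30210546] proj scene (np.float64(348.6216127643944), np.float64(195.9650221019764)) side (np.float64(286.5623236162546), np.float64(173.3813925157041))
303 155 241 133
```

View pics/c2.png

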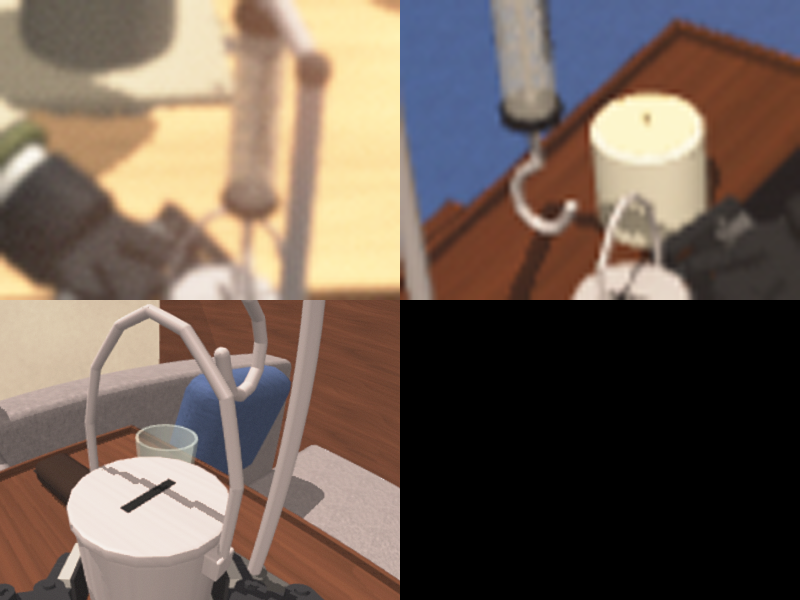

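The side crop puts the hook tip at about (275.2,174.2), the hook bottom wire at (271.4,178.6) and the bail peak at (288.4,172.6). In the wrist view the tip is at (382,52), the hook bottom at (398,94) and the peak at (308,10). The scale and candle are clear.

```bash
python3 - <<'E'
from h import *
b=np.load('/tmp/side.npy',allow_pickle=True).item();w=np.load('/tmp/wrist.npy',allow_pickle=True).item();a=np.load('/tmp/scene.npy',allow_pickle=True).item()
pk=np.array([596,27.9,245.3])
def tr(r1,r2):
    (e1,d1),(e2,d2)=r1,r2; d1=d1/np.linalg.norm(d1);d2=d2/np.linalg.norm(d2)
    t=np.linalg.lstsq(np.stack([d1,-d2],1),e2-e1,rcond=None)[0]; A=e1+t[0]*d1;B=e2+t[1]*d2; return ((A+B)/2).round(1),np.linalg.norm(A-B).round(1)
print('cam',w['eye'])
P=lambda q:q
print('tip w+side',tr(wray(w,382,52),ray(b,275.2,174.2)))
print('bot w+side',tr(wray(w,398,94),ray(b,271.4,178.6)))
print('peak w+side',tr(wray(w,308.5,10),ray(b,288.4,172.6)))
print('peak w+scene',tr(wray(w,308.5,10),ray(a,350,196.4)))
o,d=wray(w,308.5,10); print('peak wrist miss',o+d*(d@(pk-o))-pk)
for n,p,z in(('tip',(275.2,174.2),229),('bot',(271.4,178.6),210),('peak',(288.4,172.6),245.3)): print('side plane',n,plane(b,*p,z).round(1))
# wrist ray of tip against vertical plane etc: wire-frame prediction for seat candidates
def wproj(s,p):
    q=rot(s).T@(np.array(p,float)-np.array(s['eye'])); K=np.array(s['mtx']); t=np.arctan2(np.hypot(q[0],q[1]),-q[2]); k=t/np.hypot(q[0],q[1]); return (K[0,2]+K[0,0]*q[0]*k).round(1),(K[1,2]-K[1,1]*q[1]*k).round(1)
y=np.radians(6.7);u=np.array([np.cos(y),np.sin(y),0])
for s in ([646,33.5,213],[644,33.5,213],[646,36,213]):
    s=np.array(s); print(s,'tip',wproj(w,s-17*u+[0,0,16]),proj(b,s-17*u+[0,0,16]),'bot',wproj(w,s-[0,0,3]),proj(b,s-[0,0,3]),'back',wproj(w,s+15*u+[0,0,20]),'top',wproj(w,s+[0,0,39]))
print('peak',wproj(w,pk))
E
```

```text
cam [538.39574115 -43.32322711 248.04218649]
tip w+side (array([631.2,  29.7, 230. ]), np.float64(0.1))
bot w+side (array([644.9,  30.3, 210.6]), np.float64(0.6))
peak w+side (array([592.7,  24.2, 246. ]), np.float64(1.0))
peak w+scene (array([598.2,  31.6, 245.3]), np.float64(0.1))
peak wrist miss [-0.47684867  0.38616245  0.15941311]
side plane tip [632.   28.7 229. ]
side plane bot [645.1  30.  210. ]
side plane peak [593.7  23.  245.3]
[646.   33.5 213. ] tip (np.float64(374.6), np.float64(53.9)) (np.float64(275.49240513591695), np.float64(175.1465908480134)) bot (np.float64(393.0), np.float64(93.5)) (np.float64(270.34163148366594), np.float64(179.2229315469119)) back (np.float64(414.1), np.float64(40.5)) top (np.float64(400.9), np.float64(-3.1))
[644.   33.5 213. ] tip (np.float64(371.1), np.float64(54.2)) (np.float64(276.13090237171485), np.float64(175.38511520820805)) bot (np.float64(390.2), np.float64(94.2)) (np.float64(270.9661999940574), np.float64(179.46039616060696)) back (np.float64(411.7), np.float64(40.5)) top (np.float64(398.0), np.float64(-3.6))
[646  36 213] tip (np.float64(369.5), np.float64(52.8)) (np.float64(274.94074029293876), np.float64(175.6750351935867)) bot (np.float64(388.5), np.float64(92.0)) (np.float64(269.79134517534953), np.float64(179.74879163828007)) back (np.float64(409.5), np.float64(39.5)) top (np.float64(395.8), np.float64(-3.6))
peak (np.float64(310.7), np.float64(10.5))
```

Request:
step_arm:
  targets:
    - [[5, 0.5, 0, 0, 0, 0], [13, 1, 0, 0, 0, 0], [23, 1.5, 0, 0, 0, 0], [33, 2, 0, 0, 0, 0], [41, 2.5, 0, 0, 0, 0], [45, 3, 0, 0, 0, 0], [46, 3, 0, 0, 0, 0], [46, 3, 0, 0, 0, 0], [46, 3, 0, 0, 0, 0]]

```text
time: 10.5
tool_pos: [640.4, 27.7, 138.1]
tcp_rot: [-179.4, -70.3, 50.6]
ft_force: [-0.9, -0.5, -5.1]
finger_gap: 58.7
grip_force: 50.2
```

```bash
python3 - <<'E'
from rel import *
s=r.sense(); print(s['tool_pos'],s['tcp_rot'],s['ft_force'],s['wrist_torque'],s['time'])
b=snap('side'); w=snap('wrist')
c=lambda i,x,y,wd,h,f: cv2.resize(i[y:y+h,x:x+wd],None,fx=f,fy=f,interpolation=cv2.INTER_CUBIC)
cv2.imwrite('pics/c3.png',np.hstack([c(b['img'],245,150,50,60,8),c(w['img'],240,0,200,240,2)]))
E
```

```text
[640.40300256  27.70281455 138.14888994] [-179.42492533  -70.25394503   50.64756211] [-0.85982515 -0.51337157 -5.12356605] [-0.97069911  0.77228235  0.00721602] 10.5
```

View pics/c3.png

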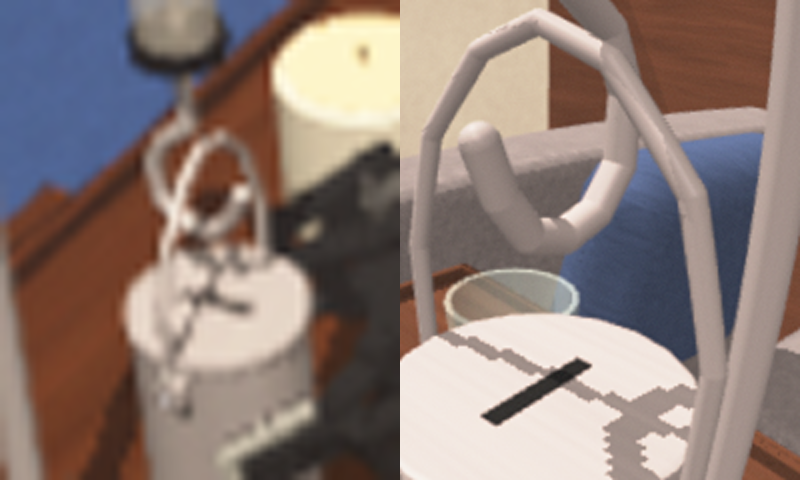

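The tip is now at side (275,173.7) / wrist (280,68). The hook bottom is at wrist (312,117), and the bail peak at wrist (309,7.5) / side (272.1,166.9). The peak is past the tip.

```bash
python3 - <<'E'
from h import *
b=np.load('/tmp/side.npy',allow_pickle=True).item();w=np.load('/tmp/wrist.npy',allow_pickle=True).item()
def wproj(s,p):
    q=rot(s).T@(np.array(p,float)-np.array(s['eye'])); K=np.array(s['mtx']); t=np.arctan2(np.hypot(q[0],q[1]),-q[2]); k=t/np.hypot(q[0],q[1]); return np.array([K[0,2]+K[0,0]*q[0]*k,K[1,2]-K[1,1]*q[1]*k])
y=np.radians(6.7);u=np.array([np.cos(y),np.sin(y),0])
pk=r.sense()['tool_pos']+[2,2.5,107.3]; print('peak',pk,wproj(w,pk),proj(b,pk))
from scipy.optimize import least_squares
def f(xy):
    s=np.array([xy[0],xy[1],213]); return np.r_[wproj(w,s-17*u+[0,0,16])-[280,68],(wproj(w,s-[0,0,0])-[311,112])]
o=least_squares(f,[646,32]); print('seat wrist',o.x,o.fun)
def g(xy):
    s=np.array([xy[0],xy[1],213]); t=s-17*u+[0,0,16]
    return np.array(proj(b,t))-np.array(proj(b,pk))-(np.array([275,173.75])-[272.1,166.9])
o=least_squares(g,[646,32]); print('seat side rel',o.x,o.fun)
E
```

```text
peak [642.31234908  30.07382101 245.53146743] [310.63515307   9.77252005] (np.float64(271.06809105094175), np.float64(168.2448211171095))
seat wrist [647.45215666  33.1815671 ] [-4.98520993  1.97797476  6.0096538  -3.73819759]
seat side rel [649.56003669  35.26488863] [-5.31429123e-10 -1.23634436e-11]
```

Request:
step_arm:
  targets:
    - [[0, 1, -2, 0, 0, 0], [1, 2, -5, 0, 0, 0], [2, 3, -9, 0, 0, 0], [3, 3, -13, 0, 0, 0], [4, 3, -17, 0, 0, 0], [4.5, 3, -20, 0, 0, 0], [4.5, 3, -22, 0, 0, 0], [4.5, 3, -22, 0, 0, 0], [4.5, 3, -22, 0, 0, 0]]

```text
time: 11.35
tool_pos: [645.1, 30.5, 116.3]
tcp_rot: [-179.5, -70.3, 50.7]
ft_force: [0.4, 0.1, -5.6]
finger_gap: 58.6
grip_force: 50.2
```

Request:
step_arm:
  targets:
    - [[0, 0, -1, 0, 0, 0], [0, 0, -2, 0, 0, 0], [0, 0, -4, 0, 0, 0], [0, 0, -6, 0, 0, 0], [0, 0, -8, 0, 0, 0], [0, 0, -10, 0, 0, 0], [0, 0, -12, 0, 0, 0], [0, 0, -14, 0, 0, 0], [0, 0, -15, 0, 0, 0], [0, 0, -15, 0, 0, 0], [0, 0, -15, 0, 0, 0]]

```text
time: 12.27
tool_pos: [645.2, 30.5, 101.5]
tcp_rot: [-179.5, -70.3, 50.7]
ft_force: [0.5, 0.5, -4.0]
finger_gap: 58.5
grip_force: 50.2
```

Request:
step_arm:
  targets:
    - [[0, 0, 0, 0, 0, 0]]

```text
time: 12.35
tool_pos: [645.3, 30.5, 101.6]
tcp_rot: [-179.6, -70.3, 50.8]
ft_force: [0.1, 0.6, -4.0]
finger_gap: 59.0
grip_force: 50.2
```

Request:
step_arm:
  targets:
    - [[0, 0, -1, 0, 0, 0], [0, 0, -3, 0, 0, 0], [0, 0, -5, 0, 0, 0], [0, 0, -7, 0, 0, 0], [0, 0, -9, 0, 0, 0], [0, 0, -11, 0, 0, 0], [0, 0, -13, 0, 0, 0], [0, 0, -14, 0, 0, 0], [0, 0, -14, 0, 0, 0], [0, 0, -14, 0, 0, 0]]

```text
time: 13.18
tool_pos: [645.3, 30.4, 87.5]
tcp_rot: [-179.5, -70.3, 50.7]
ft_force: [-1.0, -0.2, -1.9]
finger_gap: 58.5
grip_force: 50.2
```

```bash
cat > avg.py <<'E'
from h import *
F=[];M=[]
for i in range(14): vision.snapshot('wrist'); s=r.sense(); F.append(s['ft_force']);M.append(s['wrist_torque'])
print(np.mean(F,0).round(2),np.std(F,0).round(2),np.mean(M,0).round(3),s['tool_pos'].round(1),s['tcp_rot'].round(2),s['time'],s['grip_force'])
E
python3 avg.py
```

```text
[ 0.32 -0.06 -1.3 ] [0.56 0.47 0.37] [-0.517  0.444 -0.073] [645.2  30.5  87.5] [-179.52  -70.26   50.71] 13.8833 50.22612512111664
```

Request:
step_arm:
  targets:
    - [[0, 0, -1, 0, 0, 0], [0, 0, -2.5, 0, 0, 0], [0, 0, -4, 0, 0, 0], [0, 0, -5, 0, 0, 0], [0, 0, -5, 0, 0, 0], [0, 0, -5, 0, 0, 0], [0, 0, -5, 0, 0, 0]]

```text
time: 14.47
tool_pos: [645.2, 30.5, 82.5]
tcp_rot: [-179.5, -70.3, 50.7]
ft_force: [1.3, -0.9, -0.2]
finger_gap: 58.3
grip_force: 50.3
```

```bash
python3 avg.py
```

```text
[ 0.59 -0.51 -0.72] [0.45 0.37 0.63] [-0.426  0.371 -0.093] [645.2  30.5  82.5] [-179.52  -70.26   50.71] 15.1667 50.30418813228607
```

Request:
step_arm:
  targets:
    - [[0.5, -0.5, -1, 0, 0, 0], [1, -1, -2, 0, 0, 0], [1, -1, -2.5, 0, 0, 0], [1, -1, -2.5, 0, 0, 0], [1, -1, -2.5, 0, 0, 0], [1, -1, -2.5, 0, 0, 0]]

```text
time: 15.67
tool_pos: [646.1, 29.5, 79.9]
tcp_rot: [-179.5, -70.3, 50.7]
ft_force: [-0.7, 0.5, -1.9]
finger_gap: 58.8
grip_force: 50.5
```

```bash
sed -i 's/range(14)/range(24)/' avg.py; python3 avg.py; python3 - <<'E'
from h import *
b=snap('side'); w=snap('wrist')
c=lambda i,x,y,wd,h,f: cv2.resize(i[y:y+h,x:x+wd],None,fx=f,fy=f,interpolation=cv2.INTER_CUBIC)
cv2.imwrite('pics/c4.png',np.hstack([c(b['img'],245,150,50,60,8),c(w['img'],240,0,200,240,2)]))
E
```

```text
[-1.84  0.41 -0.3 ] [0.55 0.45 0.51] [-0.42   0.213  0.243] [646.2  29.5  80. ] [-179.52  -70.26   50.72] 16.8667 50.524728298187256
```

View pics/c4.png

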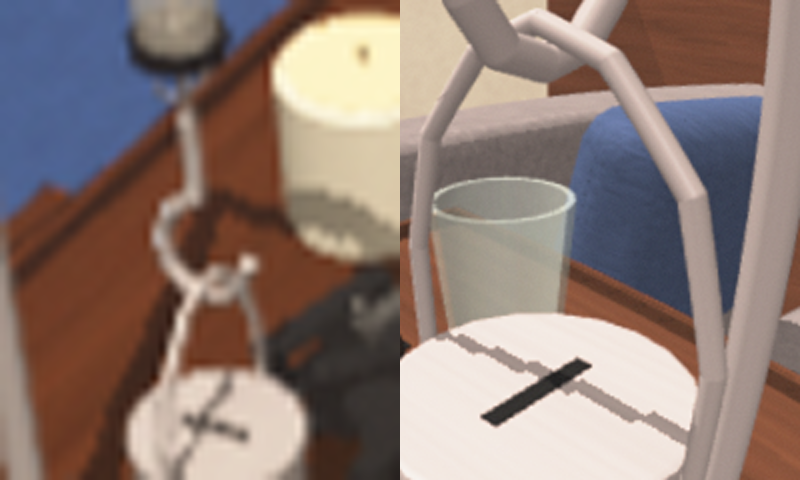

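The picture shows the bail resting inside the hook, pulled well down, with the tip clear. I'll relax the lateral strain and ease over the last bit of weight.

Request:
step_arm:
  targets:
    - [[-0.4, 0.2, -0.5, 0, 0, 0], [-0.75, 0.4, -1, 0, 0, 0], [-0.75, 0.4, -1, 0, 0, 0], [-0.75, 0.4, -1, 0, 0, 0], [-0.75, 0.4, -1, 0, 0, 0]]

```text
time: 17.38
tool_pos: [645.7, 29.6, 79.1]
tcp_rot: [-179.6, -70.3, 50.7]
ft_force: [0.6, -0.9, -0.4]
finger_gap: 58.9
grip_force: 50.5
```

```bash
python3 avg.py
```

```text
[ 1.54 -2.07  0.03] [0.62 0.44 0.49] [-0.267  0.373 -0.362] [645.4  29.9  79. ] [-179.51  -70.26   50.71] 18.5833 50.51688730716705
```

Request:
step_arm:
  targets:
    - [[0.2, -0.2, 0, 0, 0, 0], [0.35, -0.35, 0, 0, 0, 0], [0.35, -0.35, 0, 0, 0, 0], [0.35, -0.35, 0, 0, 0, 0]]
  newtons: 25

```text
time: 18.92
tool_pos: [645.6, 29.8, 78.8]
tcp_rot: [-179.5, -70.3, 50.7]
ft_force: [-0.2, -1.7, 0.0]
finger_gap: 58.6
grip_force: 50.5
```

```bash
python3 avg.py; python3 - <<'E'
from h import *
s=snap('side'); np.save('side_pre.npy',s,allow_pickle=True); print(r.sense()['time'])
E
```

```text
[-0.7  -0.35 -0.23] [0.58 0.48 0.61] [-0.378  0.25   0.065] [645.7  29.6  78.9] [-179.51  -70.26   50.71] 20.1167 50.503073930740356
20.1667
```

Request:
step_arm:
  targets:
    - [[0, 0, -0.5, 0, 0, 0], [0, 0, -0.5, 0, 0, 0], [0, 0, -0.5, 0, 0, 0], [0, 0, -0.5, 0, 0, 0]]
  fingers: 0.3
  newtons: 20

```text
time: 20.5
tool_pos: [645.7, 29.6, 78.4]
tcp_rot: [-179.5, -70.3, 50.7]
ft_force: [-1.6, -0.0, -0.0]
finger_gap: 58.6
grip_force: 50.5
```

Request:
step_arm:
  targets:
    - [[0, 0, 0, 0, 0, 0], [0, 0, 0, 0, 0, 0], [0, 0, 0, 0, 0, 0], [0, 0, 0, 0, 0, 0], [0, 0, 0, 0, 0, 0], [0, 0, 0, 0, 0, 0], [0, 0, 0, 0, 0, 0], [0, 0, 0, 0, 0, 0]]
  fingers: -1

```text
time: 21.17
tool_pos: [645.8, 29.6, 78.5]
tcp_rot: [-179.5, -70.3, 50.7]
ft_force: [-0.5, 0.5, -0.1]
finger_gap: 85.3
grip_force: 0.0
```

```bash
python3 - <<'E'
from h import *
A=np.load('side_pre.npy',allow_pickle=True).item()['img']
for i in range(4):
    s=snap('side'); B=s['img']
    a=A[165:215,250:292].astype(np.float32).mean(2);b=B[165:215,250:292].astype(np.float32).mean(2)
    print(cv2.phaseCorrelate(a,b),np.abs(a-b).mean())
print(r.sense()['ft_force'],r.sense()['time'],r.sense()['finger_gap'],r.sense()['wrist_torque'])
E
```

```text
((0.473691276338986, 0.10101811989546405), 0.9729948170979817) 3.6817462
((0.5537922502096073, -0.005870374166214276), 0.9714743893941243) 3.9280953
((0.5706402745178139, -0.07322355182547469), 0.9799305131700304) 4.5641265
((0.5673750178422665, -0.110166139173554), 0.9878949419657389) 5.095079
[ 0.01561737  0.2006399  -0.1273354 ] 21.3667 84.88906436693267 [-0.39418878  0.28401469  0.01785768]
```

Request:
step_arm:
  targets:
    - [[0, 0, 0, 0, 0, 0], [0, 0, 0, 0, 0, 0], [0, 0, 0, 0, 0, 0], [0, 0, 0, 0, 0, 0], [0, 0, 0, 0, 0, 0], [0, 0, 0, 0, 0, 0], [0, 0, 0, 0, 0, 0], [0, 0, 0, 0, 0, 0], [0, 0, 0, 0, 0, 0], [0, 0, 0, 0, 0, 0], [0, 0, 0, 0, 0, 0], [0, 0, 0, 0, 0, 0]]

```text
time: 22.37
tool_pos: [645.8, 29.5, 78.5]
tcp_rot: [-179.5, -70.3, 50.7]
ft_force: [-0.3, 0.5, -0.3]
finger_gap: 85.2
grip_force: 0.0
```

Request:
step_arm:
  targets:
    - [[0, 0, 0, 0, 0, 0], [0, 0, 0, 0, 0, 0], [0, 0, 0, 0, 0, 0], [0, 0, 0, 0, 0, 0], [0, 0, 0, 0, 0, 0], [0, 0, 0, 0, 0, 0], [0, 0, 0, 0, 0, 0], [0, 0, 0, 0, 0, 0], [0, 0, 0, 0, 0, 0], [0, 0, 0, 0, 0, 0], [0, 0, 0, 0, 0, 0], [0, 0, 0, 0, 0, 0]]

```text
time: 23.37
tool_pos: [645.8, 29.5, 78.5]
tcp_rot: [-179.5, -70.3, 50.7]
ft_force: [-0.2, 0.5, -0.2]
finger_gap: 85.4
grip_force: 0.0
```

```bash
python3 - <<'E'
from h import *
A=np.load('side_pre.npy',allow_pickle=True).item()['img']
for i in range(14):
    s=snap('side'); B=s['img']
    a=A[165:215,250:292].astype(np.float32).mean(2);b=B[165:215,250:292].astype(np.float32).mean(2)
    if i%2: print(np.round(cv2.phaseCorrelate(a,b)[0],2),np.abs(a-b).mean())
print(r.sense()['ft_force'],r.sense()['time'])
# where is pail relative to fingers now: lid extents in the wrist view
w=snap('wrist'); row=w['img'][200].astype(int); m=np.where((row.min(1)>165)&(row.max(1)-row.min(1)<45))[0]; m=m[(m>200)&(m<420)]; print(m.min(),m.max())
E
```

```text
[ 0.59 -0.1 ] 4.720476
[ 0.56 -0.11] 4.634762
[ 0.55 -0.09] 4.455238
[ 0.52 -0.12] 4.33873
[ 0.54 -0.09] 4.323651
[ 0.54 -0.09] 4.44
[ 0.54 -0.09] 4.5296826
[-0.49865685  0.22670567  0.95200991] 24.0667
235 393
```

Request:
step_arm:
  targets:
    - [[0, 0, 0, 0, 0, 0], [0, 0, 0, 0, 0, 0], [0, 0, 0, 0, 0, 0], [0, 0, 0, 0, 0, 0], [0, 0, 0, 0, 0, 0], [0, 0, 0, 0, 0, 0], [0, 0, 0, 0, 0, 0]]
  fingers: 0.3
  newtons: 40

```text
time: 24.7
tool_pos: [646.0, 29.2, 78.5]
tcp_rot: [-179.5, -70.3, 50.7]
ft_force: [0.1, -3.2, 0.3]
finger_gap: 58.9
grip_force: 48.3
```

Request:
step_arm:
  targets:
    - [[0, 0, 1, 0, 0, 0], [0, 0, 3, 0, 0, 0], [0, 0, 5, 0, 0, 0], [0, 0, 7.5, 0, 0, 0], [0, 0, 10, 0, 0, 0], [0, 0, 12.5, 0, 0, 0], [0, 0, 15, 0, 0, 0], [0, 0, 17.5, 0, 0, 0], [0, 0, 20, 0, 0, 0], [0, 0, 22, 0, 0, 0], [0, 0, 24, 0, 0, 0], [0, 0, 24, 0, 0, 0]]

```text
time: 25.7
tool_pos: [645.5, 29.9, 102.6]
tcp_rot: [-179.5, -70.3, 50.8]
ft_force: [0.0, -1.8, -3.6]
finger_gap: 58.8
grip_force: 48.1
```

```bash
sed -i 's/range(24)/range(5)/' avg.py; python3 avg.py
```

```text
[-1.16 -1.43 -3.72] [0.41 0.58 0.54] [-0.775  0.595 -0.023] [645.5  29.8 102.1] [-179.44  -70.25   50.67] 25.95 48.06102991104126
```

Request:
step_arm:
  targets:
    - [[0, 0, 2, 0, 0, 0], [0, 0, 4, 0, 0, 0], [0, 0, 6, 0, 0, 0], [0, 0, 8, 0, 0, 0], [0, 0, 10, 0, 0, 0], [0, 0, 12, 0, 0, 0], [-0.5, 0, 14.5, 0, 0, 0], [-1, 0, 17, 0, 0, 0], [-2, -0.5, 20, 0, 0, 0], [-3, -1, 24, 0, 0, 0], [-4, -1, 28, 0, 0, 0], [-4.5, -2, 32, 0, 0, 0]]

```text
time: 26.95
tool_pos: [641.1, 27.6, 134.9]
tcp_rot: [-179.5, -70.3, 50.7]
ft_force: [-0.8, 0.5, -6.1]
finger_gap: 58.5
grip_force: 47.8
```

Request:
step_arm:
  targets:
    - [[-0.5, 0, 3, 0, 0, 0], [-0.5, 0, 5, 0, 0, 0], [-0.5, 0, 5, 0, 0, 0], [-4, -0.5, 5, 0, 0, 0], [-10, -1, 5, 0, 0, 0], [-18, -2, 5, 0, 0, 0], [-27, -3, 5, 0, 0, 0], [-36, -4, 5, 0, 0, 0], [-45, -5, 5, 0, 0, 0], [-53, -6, 5, 0, 0, 0], [-58, -6, 5, 0, 0, 0], [-60, -6, 5, 0, 0, 0]]

```text
time: 27.95
tool_pos: [580.4, 21.4, 139.4]
tcp_rot: [-179.5, -70.3, 50.6]
ft_force: [-0.1, -0.0, -6.1]
finger_gap: 58.9
grip_force: 47.9
```

```bash
python3 avg.py; python3 - <<'E'
from h import *
b=snap('side','s6.png');snap('wrist','w6.png')
from kin import *
s=r.sense(); print(s['joint_pos'].round(1))
p=np.load('p.npy')
for az in (10,20,30):
  for g in ([508,-273,120],[508,-273,48],[530,-120,140]):
    T=tool(az,20); q=ik(np.array(g)-3*T.as_matrix()[:,2],T*E('z',-90),p,s['joint_pos']); print(az,g,q[0].round(0),round(q[1],1))
E
```

```text
[ 0.06 -0.43 -5.61] [0.7  0.66 0.51] [-0.97   0.811 -0.005] [581.6  21.4 139.7] [-179.63  -70.27   50.81] 28.2 47.93400764465332
[-37.8  12.4 120.8  75.9  76.  -41.1]
10 [508, -273, 120] [-68.   8. 131.  85.  67. -46.] 0.0
10 [508, -273, 48] [-68.  21. 128.  89.  67. -57.] 0.0
10 [530, -120, 140] [-54.  -8. 143.  89.  62. -39.] 3.5
20 [508, -273, 120] [-69.  15. 123.  77.  75. -45.] 0.0
20 [508, -273, 48] [-69.  26. 120.  79.  73. -54.] 0.0
20 [530, -120, 140] [-55.  -5. 141.  86.  66. -42.] 0.0
30 [508, -273, 120] [-69.  21. 114.  70.  82. -45.] 0.0
30 [508, -273, 48] [-69.  32. 111.  71.  79. -52.] 0.0
30 [530, -120, 140] [-57.   3. 132.  78.  74. -43.] 0.0
```

Request:
step_arm:
  targets:
    - [[-2, -8, 0, 0, 0, 0], [-7, -28, 0, 0, 0, -0.02], [-14, -55, 0, 0, 0, -0.05], [-21, -83, 0, 0, 0, -0.09], [-29, -112, 0, 0, 0, -0.13], [-37, -142, 0, 0, 0, -0.17], [-45, -172, 0, 0, 0, -0.21], [-52, -202, 0, 0, 0, -0.25], [-60, -231, 0, 0, 0, -0.29], [-67, -259, 0, 0, 0, -0.32], [-73, -282, 0, 0, 0, -0.35], [-76, -296, 0, 0, 0, -0.36]]

```text
time: 29.3
tool_pos: [504.4, -277.6, 139.7]
tcp_rot: [-179.7, -70.2, 30.1]
ft_force: [-0.6, -0.4, -5.5]
finger_gap: 58.8
grip_force: 48.0
```

Request:
step_arm:
  targets:
    - [[0, 0, 0, 0, 0, 0], [0, 0, -8, 0, 0, 0], [0, 0, -20, 0, 0, 0], [0, 0, -30, 0, 0, 0], [0, 0, -34, 0, 0, 0], [0, 0, -35, 0, 0, 0], [0, 0, -35, 0, 0, 0]]

```text
time: 29.88
tool_pos: [505.4, -273.5, 103.9]
tcp_rot: [-179.3, -70.3, 29.9]
ft_force: [-0.9, 0.1, -5.1]
finger_gap: 58.5
grip_force: 47.8
```

```bash
python3 - <<'E'
from rel import *
s=r.sense(); print(s['tool_pos'],s['tcp_rot'],s['time'],rel(30,20))
a=snap('scene');b=snap('side')
T=R.from_euler('xyz',s['tcp_rot'],degrees=True).as_matrix(); z=T[:,2]; ax=s['tool_pos']+3.2*np.r_[z[:2]/np.hypot(*z[:2]),0]
bot=s['tool_pos'][2]-37.7; print('axis',ax[:2],'bottom',bot)
# dish ellipses now in each view, pail occluding; lid centre measured too
for n,s_ in (('scene',a),('side',b)):
    u,v=proj(s_,[*ax[:2],bot+80]); u,v=int(u),int(v); im=s_['img'][v-25:v+25,u-30:u+30].astype(int)
    m=((im.min(2)>185)).astype(np.uint8); nn,l,st,ce=cv2.connectedComponentsWithStats(m); 
    print(n,'lid pred',proj(s_,[*ax[:2],bot+80]),[(st[i],(ce[i]+[u-30,v-25]).round(1)) for i in range(1,nn) if st[i,4]>60])
    print(' dish pred',proj(s_,[508,-273,20]))
c=lambda i,x,y,wd,h,f: cv2.resize(i[y:y+h,x:x+wd],None,fx=f,fy=f,interpolation=cv2.INTER_CUBIC)
cv2.imwrite('pics/c7.png',np.hstack([c(a['img'],215,185,80,90,5),c(b['img'],325,125,80,90,5)]))
E
```

```text
[ 505.37686894 -273.51559581  103.93381852] [-179.25486265  -70.28751086   29.89617943] 29.8833 [-0.006  0.002 -0.01 ]
axis [ 508.12874697 -271.88244936] bottom 66.23381852125424
scene lid pred (np.float64(247.92274154236475), np.float64(208.44092352554475)) [(array([ 21,  21,  20,  11, 174], dtype=int32), array([247.7, 208.9]))]
 dish pred (np.float64(251.27719497056268), np.float64(238.8139131338469))
side lid pred (np.float64(366.22975722932506), np.float64(154.4590859467742)) [(array([25, 21, 14, 11, 92], dtype=int32), array([367.6, 155.1]))]
 dish pred (np.float64(363.8989297916529), np.float64(185.6039436068306))
```

Request:
step_arm:
  targets:
    - [[0, -0.5, -4, 0, 0, 0], [0, -0.5, -12, 0, 0, 0], [0, -0.5, -22, 0, 0, 0], [0, -0.5, -32, 0, 0, 0], [0, -0.5, -40, 0, 0, 0], [0, -0.5, -46, 0, 0, 0], [0, -0.5, -50, 0, 0, 0], [0, -0.5, -53, 0, 0, 0], [0, -0.5, -55, 0, 0, 0], [0, -0.5, -55, 0, 0, 0]]

```text
time: 30.82
tool_pos: [505.3, -274.9, 49.2]
tcp_rot: [-179.5, -70.3, 30.0]
ft_force: [0.1, -0.0, -5.3]
finger_gap: 58.7
grip_force: 47.8
```

Request:
step_arm:
  targets:
    - [[0, 0, -0.5, 0, 0, 0], [0, 0, -1, 0, 0, 0], [0, 0, -1.5, 0, 0, 0], [0, 0, -2, 0, 0, 0], [0, 0, -2.5, 0, 0, 0], [0, 0, -3, 0, 0, 0], [0, 0, -3, 0, 0, 0]]

```text
time: 31.4
tool_pos: [505.3, -274.9, 46.4]
tcp_rot: [-179.5, -70.3, 30.1]
ft_force: [-0.2, -0.6, -6.6]
finger_gap: 58.5
grip_force: 47.8
```

```bash
python3 avg.py
```

```text
[-0.12  0.32 -5.84] [0.49 0.23 0.28] [-0.613  1.069 -0.022] [ 505.3 -275.    46.5] [-179.53  -70.26   30.1 ] 31.65 47.819459438323975
```

Bottom is at about 8.8 mm, about 2.8 mm above the dish floor.

Request:
step_arm:
  targets:
    - [[0, 0.5, -0.3, 0, 0, 0], [0, 1, -0.6, 0, 0, 0], [0, 1.5, -0.9, 0, 0, 0], [0, 1.5, -1.2, 0, 0, 0], [0, 1.5, -1.5, 0, 0, 0], [0, 1.5, -1.8, 0, 0, 0], [0, 1.5, -2.1, 0, 0, 0], [0, 1.5, -2.1, 0, 0, 0]]

```text
time: 32.32
tool_pos: [505.3, -273.5, 44.7]
tcp_rot: [-179.6, -70.3, 30.1]
ft_force: [-2.3, 0.4, -1.8]
finger_gap: 58.8
grip_force: 47.9
```

```bash
python3 avg.py
```

```text
[-2.48  0.45 -1.56] [0.48 0.37 0.19] [-0.269  0.636  0.24 ] [ 505.3 -273.5   44.6] [-179.55  -70.29   30.13] 32.5667 47.944849133491516
```

Request:
step_arm:
  targets:
    - [[0, 0, -0.2, 0, 0, 0], [-0.1, 0, -0.4, 0, 0, 0], [-0.2, 0, -0.5, 0, 0, 0], [-0.2, 0, -0.5, 0, 0, 0], [-0.2, 0, -0.5, 0, 0, 0]]

```text
time: 32.98
tool_pos: [505.2, -273.5, 44.5]
tcp_rot: [-179.6, -70.3, 30.2]
ft_force: [-5.4, 2.2, 5.7]
finger_gap: 58.6
grip_force: 48.5
```

```bash
python3 avg.py
```

```text
[-5.23  1.15  5.52] [0.44 0.67 0.45] [ 0.293 -0.162  0.544] [ 505.2 -273.5   44.5] [-179.61  -70.32   30.19] 33.2333 48.46587896347046
```

Request:
step_arm:
  targets:
    - [[0, 0, 0.3, 0, 0, 0], [0, 0, 0.3, 0, 0, 0], [0, 0, 0.3, 0, 0, 0]]

```text
time: 33.48
tool_pos: [505.2, -273.5, 44.5]
tcp_rot: [-179.6, -70.3, 30.2]
ft_force: [-4.0, 0.8, 4.2]
finger_gap: 58.5
grip_force: 48.5
```

Request:
step_arm:
  targets:
    - [[0, 0, 0, 0, 0, 0], [0, 0, 0, 0, 0, 0], [0, 0, 0, 0, 0, 0], [0, 0, 0, 0, 0, 0], [0, 0, 0, 0, 0, 0], [0, 0, 0, 0, 0, 0], [0, 0, 0, 0, 0, 0], [0, 0, 0, 0, 0, 0]]
  fingers: -1

```text
time: 34.15
tool_pos: [505.1, -273.5, 44.1]
tcp_rot: [-179.5, -70.3, 30.1]
ft_force: [0.5, -0.4, -0.3]
finger_gap: 85.6
grip_force: 0.0
```

```bash
python3 avg.py; python3 - <<'E'
from rel import *
print(-R.from_euler('xyz',r.sense()['tcp_rot'],degrees=True).as_matrix()[:,2]*100)
E
```

```text
[ 0.31 -0.06 -0.23] [0.56 0.42 0.31] [-0.211  0.372  0.004] [ 505.1 -273.4   44.2] [-179.53  -70.26   30.1 ] 34.4 0.0
[-81.01755183 -47.91639304  33.76648596]
```

Request:
step_arm:
  targets:
    - [[-4, -2.4, 1.7, 0, 0, 0], [-10.5, -6.2, 4.4, 0, 0, 0], [-19, -11, 8, 0, 0, 0], [-28, -16.8, 11.8, 0, 0, 0], [-40.5, -24, 17, 0, 0, 0], [-52.5, -31, 22, 0, 0, 0], [-65, -38.5, 27, 0, 0, 0], [-77, -45.5, 32, 0, 0, 0], [-89, -52.7, 42, 0, 0, 0], [-97, -57.5, 60, 0, 0, 0], [-97, -57.5, 80, 0, 0, 0], [-97, -57.5, 85, 0, 0, 0]]

```text
time: 35.4
tool_pos: [407.1, -333.5, 132.1]
tcp_rot: [179.8, -70.2, 30.6]
ft_force: [-0.0, 0.2, 0.7]
finger_gap: 85.4
grip_force: 0.0
```

```bash
python3 - <<'E'
from rel import *
s=r.sense(); print(s['tool_pos'],s['ft_force'],s['time'])
w=snap('wrist');a=snap('scene');b=snap('side')
print('pred scene lid',proj(a,[508,-272,86]),'side',proj(b,[508,-272,86]))
for n,t in (('scene',a),('side',b)):
    u,v=map(int,proj(t,[508,-272,86])); im=t['img'][v-14:v+14,u-18:u+18].astype(int)
    m=((im.min(2)>185)).astype(np.uint8); nn,l,st,ce=cv2.connectedComponentsWithStats(m)
    print(n,[(st[i],(ce[i]+[u-18,v-14]).round(1)) for i in range(1,nn) if st[i,4]>40])
# dish rim in wrist view: white saturated hull + lid
im=w['img'].astype(int); m=((im.min(2)>150)&(im.max(2)-im.min(2)<60)).astype(np.uint8); m[300:]=0
nn,l,st,ce=cv2.connectedComponentsWithStats(m); print([(st[i],ce[i].round(0)) for i in range(1,nn) if st[i,4]>300])
def wproj(s,p):
    q=rot(s).T@(np.array(p,float)-np.array(s['eye'])); K=np.array(s['mtx']); t=np.arctan2(np.hypot(q[0],q[1]),-q[2]); k=t/np.hypot(q[0],q[1]); return np.round([K[0,2]+K[0,0]*q[0]*k,K[1,2]-K[1,1]*q[1]*k])
for p in ([508,-272,86],[508,-272,151],[508,-272,6]): print(p,wproj(w,p))
th=np.linspace(0,6.28,60); c=np.array([wproj(w,[508+64*np.cos(x),-272.5+64*np.sin(x),20]) for x in th]); print('dish rim pred bbox',c.min(0),c.max(0))
c=np.array([wproj(w,[508+31.5*np.cos(x),-272+31.5*np.sin(x),86]) for x in th]); print('lid pred bbox',c.min(0),c.max(0))
E
```

```text
[ 407.12689105 -333.50663353  132.07166304] [-0.02875971  0.17048857  0.6657855 ] 35.4
pred scene lid (np.float64(249.70501153374903), np.float64(223.3618645052847)) side (np.float64(365.04301989447896), np.float64(169.8955954863376))
scene [(array([  9,   9,  19,  12, 173], dtype=int32), array([249.3, 223.5])), (array([ 2, 21, 10,  7, 42], dtype=int32), array([237.9, 233.9]))]
side [(array([12, 10, 15, 11, 96], dtype=int32), array([366.7, 170.8]))]
[(array([    0,     0,   221,   204, 19250], dtype=int32), array([82., 55.])), (array([ 307,   99,  152,   67, 4061], dtype=int32), array([376., 129.])), (array([ 270,  127,   71,  101, 2775], dtype=int32), array([306., 198.])), (array([ 71, 181,  63,  43, 618], dtype=int32), array([102., 203.])), (array([148, 213,  53,  43, 780], dtype=int32), array([169., 233.])), (array([ 242,  221,  129,   79, 4524], dtype=int32), array([304., 269.])), (array([179, 250,  35,  46, 472], dtype=int32), array([195., 271.])), (array([406, 250,  35,  47, 474], dtype=int32), array([424., 271.]))]
[508, -272, 86] [308. 201.]
[508, -272, 151] [308. 129.]
[508, -272, 6] [308. 265.]
dish rim pred bbox [243. 214.] [374. 311.]
lid pred bbox [270. 181.] [345. 226.]
```

```bash
python3 -c "
from bench import r
print(r.hand_in())"
```

```text
the job is handed in; nothing more can be done
None
```

I weighed the pail and handed the job in: it hung still and untouched on the hook for about 3 s (it pulls with about 5.7 N, so about 0.58 kg), and it now stands upright within a few millimetres of the white dish's centre, with the arm clear.

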